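# Put a cog to soak in the screw-lid degreasing canister

### The job

Put the greasy cog to soak: unscrew the canister's lid by its T-bar, swing the lid well aside on its arm, and lower the cog flat onto the canister's floor without dropping it. Then swing the lid back over the canister to its stop and screw it fully home, leaving the other things on the bench alone.

Things in the scene. Friction and masses are not known exactly. Their poses are not given: they have to be found in the camera images.
- canister: Blue round steel canister bolted to the bench (cannot move), 121 mm outside diameter, 70 mm high to the rim, round mouth 108 mm wide; foot flange 168 mm across, 4 mm high. Origin: centre of its underside, on its axis; z up. On its +y side, 95 mm from the axis, a post (121 mm high) carries the lid's swing arm.
- canister_floor (a point): Centre of the canister's inside floor (108 mm wide), 9 mm above the bench and 61 mm below the rim.
- post_axis (a point): Point on the vertical axis of the post about which the lid arm swings, 100 mm above the bench. The grey arm is 20 mm wide, its top 114 mm above the bench; a boss at its end, 38 mm in diameter (91 to 118 mm above the bench), holds the lid's threaded spindle.
- lid_arm (a joint): Swing of the lid arm about the post, rad: 0 = lid over the mouth, at its stop; grows anticlockwise seen from above, to 2.3 (stop), the lid passing the canister's +x (far) side to beyond the post. Stays where left; moves at 0.55 N m (6 N at the lid). Locked until the lid is unscrewed about 2 rad, as the lid's spigot (98 mm wide) sits 5 mm deep in the mouth.
- lid_screw (a joint): Turn of lid, spindle and T-bar relative to the arm, rad: 0 = screwed home (stop), grows anticlockwise seen from above (unscrewing) to 3.6 (stop). Rises 16 mm a turn; stays where left; turns at 0.08 N m (2 N at the bar's end). Starts at 0 to 0.4. Can be screwed home only with lid_arm under 0.05. The bar's red end points along canister x turned by lid_arm + lid_screw.
- lid_centre (a point): Centre of the underside of the aluminium lid plate (124 mm diameter over its knurled edge, 8 mm thick), on the lid's vertical spindle axis, 95 mm from the post's axis; 70 mm above the bench when home. The knurled edge is free to be pushed from the side.
- bar_red_end (a point): Tip of the T-bar's red-sleeved end, on the bar's centre line, 55 mm from the spindle axis, 140 mm above the bench when home, rising with the lid. The other end (black sleeve) is 110 mm away across the spindle. The bar is level, straight and 13 mm thick, its hub on the spindle 21 mm in diameter; free below down to the boss.
- cog: Grey steel sixteen-tooth bicycle cog lying flat, 69 mm over the teeth, 15 mm high, about 0.11 kg: a toothed plate 3 mm thick with a round hub on it, 48 mm in diameter, from 3 to 15 mm height (grasp it there). Origin: centre of its underside; z up.
- spanner: Double open-ended spanner, 186 x 34 x 6 mm, lying flat (bystander). Origin: centre of its underside; long along its y.
- puncture_tin: Green and white puncture repair tin, 108 x 71 x 28 mm (bystander). Origin: centre of its underside.
- bearing: Steel ball-bearing ring lying flat, 53 mm in diameter, 8 mm high (bystander; not the part to soak). Origin: centre of its underside.

How it is judged (in metres and radians):
On the way, in this order (a step that is already met when the one before it is completed fails the run):
1. the lid is unscrewed until its spigot clears the mouth (by more than 1.8 rad), still over the canister (value of joint lid_screw above 1.8 rad and value of joint lid_arm below 0.3 rad), for 0.1 s.
2. the lid is swung well aside (arm past 1.3 rad) (value of joint lid_arm above 1.3 rad), for 0.1 s.
3. the cog is lowered to within 15 mm of the canister's floor while still held (not dropped) (horizontal distance between cog and canister_floor below 0.03 m and z of cog in the frame of canister_floor below 0.015 m and contact force between the fingers and cog above 0.5 N), for 0.05 s.
4. the cog lies flat on the canister's floor, let go (z of cog in the frame of canister_floor below 0.005 m and angle between cog's own z axis and vertical below 0.1 rad and contact force between the fingers and cog below 0.05 N and linear speed of cog below 0.02 m/s), for 0.1 s.
5. the lid is swung back over the canister to its stop (within 0.07 rad) (value of joint lid_arm below 0.07 rad), for 0.1 s.
At the end, for the whole second after the job is handed in: The cog lies flat and at rest on the canister's floor, the lid is back over the mouth (arm within 0.07 rad of its stop) and screwed home (within 0.12 rad of its stop), at rest (value of joint lid_arm below 0.07 rad and value of joint lid_screw below 0.12 rad and velocity of joint lid_screw below 0.05 rad/s and horizontal distance between cog and canister_floor below 0.03 m and z of cog in the frame of canister_floor below 0.005 m and angle between cog's own z axis and vertical below 0.1 rad and linear speed of cog below 0.02 m/s); the robot touches nothing.
It fails at once if the spanner, the puncture tin or the bearing ring is moved by more than 20 mm (distance of any of spanner, puncture_tin, bearing from where it was at the start of the episode above 0.02 m).
It also fails if it takes over 72 s, if anything falls off the work surface, if the arm or the gripper's body presses on something with over 40 N, if the wrist force passes 120 N, or if a joint passes its speed limit or range.

### The arm

A 7-joint arm with a two-finger parallel gripper is mounted at the origin on a cart in front of the work surface, level with it; the furniture and walls round the work are solid. World frame = base frame: x ahead of the robot, y to its left, z up, the work surface at z = 0. Lengths are in m, angles in degrees, forces in N, time in s.
With the tool pointing down it reaches from about 0.4 to 0.85 m from the base axis. Payload 4.4 kg.
Tool frame: the origin (TCP) lies midway between the tips of the shut fingers; the grasp point (between the pads) lies 19 mm behind it (robot.hold_point_z is the distance from the TCP to the grasp point, in m); z points along the fingers, y is the line along which they close (so a half turn about z gives the same grasp; the last joint's range is limited). The gripper opens to 94 mm and grips with 3 to 60 N. Pads are 16 mm wide; open, the fingers measure 119 mm over their backs; the gripper's body (75 mm by 177 mm) begins 78 mm behind the grasp point.
Start: joints at [-74.989, 36.005, 2.206, 86.941, -1.547, 57.084, -1.146], TCP at [0.209, 0.615, 0.205] pointing down, gripper open.
Joint ranges: [-175.42, 175.42], [-21.48, 121.26], [-71.46, 75.88], [10.55, 141.38], [-63.04, 243.04], [13.31, 113.54], [-168.57, 168.57]. Speed limits (degrees/s): [147.25, 147.25, 180, 180, 180, 180, 180].

### API

Orientations are given as [roll, pitch, yaw] about the fixed x, y, z axes, in that order (R = Rz(yaw) Ry(pitch) Rx(roll)).
In Python, from rig import robot gives the robot as it stands. The module is installed in compiled form; this text tells all that it offers.
- The arm moves only by the tool apply_moves, never from a script. Its argument "plan" is a list of rows, each an object with "hand": the opening, from 0 (shut) to 1 (fully open); "xyz": the shift along the world's x, y, z in cm, a list of three; "twist": the turn about the world's z in rad. In form: [{"hand": hand, "xyz": [dx, dy, dz], "twist": twist}, ...]. A call has 1 to 20 rows; each row shifts and turns the commanded pose from where the row before left it; what a row does not reach is not made up. A row lasts 1/8 s, in which the tool goes at most 62.5 mm and 10.7 degrees, less where a joint would pass 70% of its speed; a pose out of reach is approached as far as the arm can. A call with a gripper value outside its range is refused whole. The fingers move at their own pace and stop on an object; "squeeze" is the grip in N (left out, the last holds). Time passes only in rows, so rows that do not move let the fingers close. It gives the time, the measured TCP pose, the force, the opening and the grip force at its end, in the units of the state.
- robot.get_obs(): the state, without advancing time (a new reading comes with each control period).
- robot.get_image(name): name is "side" or "top"; returns the picture (384x512x3 uint8, blue, green, red); there is no depth.
- robot.get_calibration(name): a dict with "fx", "fy", "cx", "cy" (pixels), "rvec" (rotation vector, rad) and "tvec" (3), from world to camera coordinates, as OpenCV has them. Camera axes: x right, y down, z forward; pixel columns grow to the right and rows downward; lengths in m; the calibration is good to about 2 mm. A picture is of the moment at which its call begins. get_calibration takes no time and is no camera call.
- robot.finish_job(): hands the job in; it is judged then, once.
The state is a dict: "time": time; "qpos": joint angles; "qd": joint speeds; "effort": joint torques, N m; "eef_pos": TCP position; "tool_rot": TCP orientation; "ft_force": force on the tool from outside, world axes, zero at the start; "wrist_torque": the same for the moment, N m; "opening": finger opening in m; "gripper_force": force on a finger pad.
Only numpy, scipy, OpenCV 4.12 (cv2) and the standard library are available. Lean on these libraries where they do the work, as an engineer would, in place of code of your own. Each camera call takes 0.05 s, during which the arm holds its last target. There are 200 camera calls.

## Working session

There is one attempt and no reset: what is moved stays moved. The work goes in short steps, Python scripts to look and compute and a tool call to move; the robot and the scene stay as the last step left them, time stands still between calls to the robot, and variables do not carry over. Pictures are saved under pics/ and viewed, at most 12 in all, crops included, and the job is handed in when it is done.

Besides the shell and the picture viewer there is one more tool, called after "Emit:" as name([rows], argument=value, ...), one row to a line, values as JSON. apply_moves: Moves the arm, as the interface text tells. Its arguments: {"type":"object","properties":{"plan":{"type":"array"},"squeeze":{"type":"number"}},"required":["plan"]}

```bash
mkdir -p pics
python3 - <<'E'
from rig import robot
import cv2
for n in("top","side"):
    cv2.imwrite(f"pics/{n}0.png",robot.get_image(n)); print(n,robot.get_calibration(n))
print(robot.get_obs(),robot.hold_point_z)
E
```

```text
top {'fx': 459.73263595721323, 'fy': 459.73263595721323, 'cx': 257.6776126254769, 'cy': 191.50703413232193, 'rvec': array([ 2.15288653, -2.16936173,  0.1144975 ]), 'tvec': array([-0.03397049,  0.56936142,  1.11784659])}
side {'fx': 374.50459792366064, 'fy': 374.50459792366064, 'cx': 255.28153893415765, 'cy': 193.67087387034292, 'rvec': array([ 0.45079891, -2.68477766,  1.25740474]), 'tvec': array([0.5250193 , 0.22658157, 0.86874852])}
{'time': 0.1, 'qpos': array([-74.98875482,  36.05271754,   2.20034369,  86.98746675,
        -1.54567991,  57.08487089,  -1.14298101]), 'qd': array([-0.03021872, -0.05319802, -0.05308915, -0.19191532,  0.0153703 ,
        0.02049674, -0.01232837]), 'effort': array([ 2.63023838e-03, -5.50800169e+01,  1.14724405e+00, -1.87119806e+01,
       -5.22024720e-02,  1.91856944e-02,  5.26204838e-05]), 'eef_pos': array([0.20903828, 0.61485624, 0.20467115]), 'tool_rot': array([-1.79904549e+02,  5.48541078e-04,  1.61224328e+02]), 'ft_force': array([0.7611403 , 0.03201325, 0.24500199]), 'wrist_torque': array([ 0.02049987, -0.00140313,  0.00170479]), 'gripper_force': 0.0, 'opening': 0.09399429841990235} 0.0188
```

View pics/top0.png

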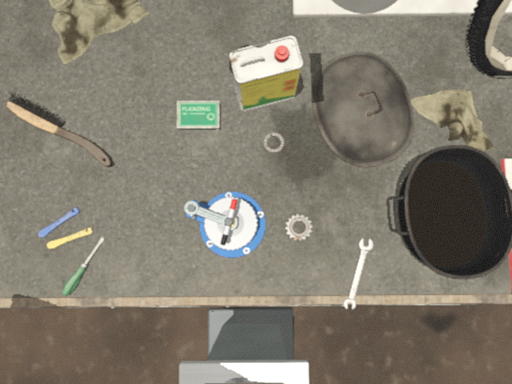

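View pics/side0.png

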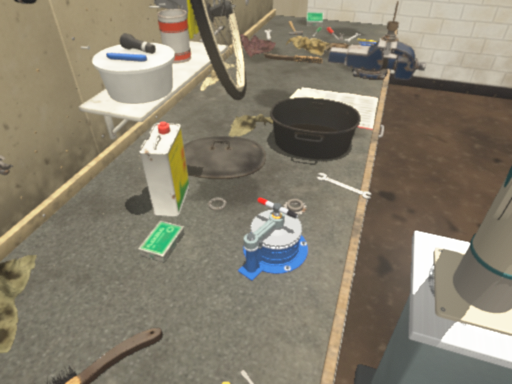

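```bash
cat > h.py <<'E'
from rig import robot
import cv2, numpy as np
C={n:robot.get_calibration(n) for n in("top","side")}
def K(n): c=C[n]; return np.array([[c['fx'],0,c['cx']],[0,c['fy'],c['cy']],[0,0,1.]])
def proj(n,P): return cv2.projectPoints(np.array(P,float).reshape(-1,1,3),C[n]['rvec'],C[n]['tvec'],K(n),None)[0].reshape(-1,2)
def onz(n,uv,z):
    R=cv2.Rodrigues(C[n]['rvec'])[0]; o=-R.T@C[n]['tvec']
    d=R.T@np.linalg.inv(K(n))@np.array([uv[0],uv[1],1.]); return o+d*(z-o[2])/d[2]
def crop(n,x0,y0,w,h,s,f):
    im=robot.get_image(n); c=cv2.resize(im[y0:y0+h,x0:x0+w],None,fx=s,fy=s,interpolation=cv2.INTER_CUBIC); cv2.imwrite(f,c); return im
def obs():
    o=robot.get_obs(); print(o['time'],o['eef_pos'].round(4),o['tool_rot'].round(1),'F',o['ft_force'].round(1),'T',o['wrist_torque'].round(2),o['opening'].round(4),round(o['gripper_force'],2),o['qpos'].round(0))
E
python3 - <<'E'
from h import *
a=cv2.imread('pics/top0.png')[170:280,175:325]; b=cv2.imread('pics/side0.png')[180:290,225:325]
a=cv2.resize(a,None,fx=5,fy=5,interpolation=cv2.INTER_CUBIC)
cv2.imwrite('pics/tc0.png',a)
cv2.imwrite('pics/sc0.png',cv2.resize(b,None,fx=5,fy=5,interpolation=cv2.INTER_CUBIC))
im=cv2.imread('pics/top0.png'); hsv=cv2.cvtColor(im,cv2.COLOR_BGR2HSV)
m=cv2.inRange(hsv,(100,120,80),(125,255,255)); m[:, :175]=0;m[:,290:]=0;m[:170]=0
ys,xs=np.nonzero(m); print(xs.min(),xs.max(),ys.min(),ys.max())
print('guess',onz('top',(232,224),.004),'cog',onz('top',(299,228),.015),'bear',onz('top',(274,142),.008))
E
```

```text
186 264 192 256
guess [0.48960631 0.02771672 0.004     ] cog [ 0.47784282 -0.14140261  0.015     ] bear [ 0.70009084 -0.08127733  0.008     ]
```

View pics/tc0.png

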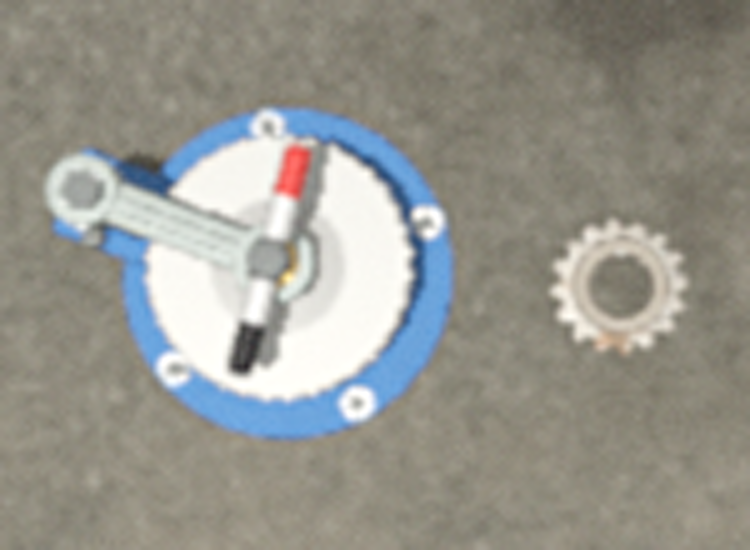

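View pics/sc0.png

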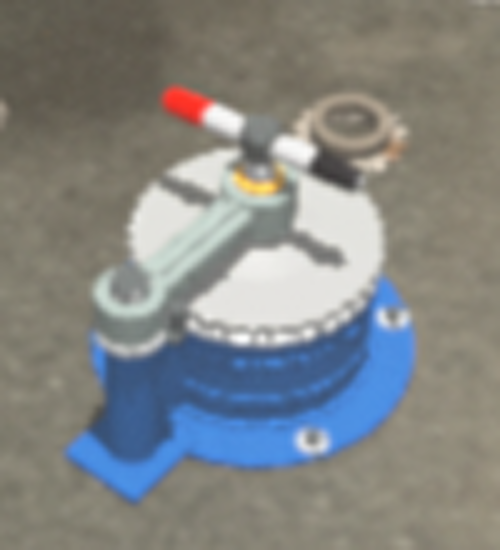

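Run:
```python
from h import *
def t(X,Y,z): p=onz('top',(175+(X+.5)/5-.5,170+(Y+.5)/5-.5),z)[:2]; return p
fl=t(287.5,273,.004);lid=t(280,266,.078);hub=t(268,258,.147);red=t(298,147,.14);blk=t(239,373,.14);post=t(82,190,.121);cogh=t(623,286,.015);cogt=t(620,286,.003)
for n,v in dict(fl=fl,lid=lid,hub=hub,mid=(red+blk)/2,post=post,cogh=cogh,cogt=cogt).items(): print(n,v.round(4))
ang=lambda v:np.degrees(np.arctan2(v[1],v[0]))
c=np.mean([fl,lid,(red+blk)/2],0)
print('bar',ang(red-blk),np.linalg.norm(red-blk),'post dir',ang(post-c),np.linalg.norm(post-c))
# side check
def s(X,Y): return (225+(X+.5)/5-.5,180+(Y+.5)/5-.5)
print('side red',onz('side',s(172,98),.14),'blk',onz('side',s(352,177),.14),'lid',onz('side',s(257,247),.078), 'cog',onz('side',s(352,127),.015))
print(red,blk)
```

```text
fl [0.4891 0.0275]
lid [0.4894 0.0265]
hub [0.49   0.0274]
mid [0.4897 0.0276]
post [0.5231 0.1147]
cogh [ 0.4808 -0.142 ]
cogt [ 0.4813 -0.1414]
bar -14.68682987694439 0.1047251185375357 post dir 68.95375202887577 0.09379912935358818
side red [0.54173937 0.01179132 0.14      ] blk [0.44524065 0.03780703 0.14      ] lid [0.48941383 0.03581651 0.078     ] cog [ 0.4815434  -0.13580749  0.015     ]
[0.54031843 0.01428321] [0.43901509 0.04083476]
```

Emit:
apply_moves([
  {"hand": 0.6,"xyz": [1.4,-2.94,0],"twist": -0.154},
  {"hand": 0.6,"xyz": [1.4,-2.94,0],"twist": -0.154},
  {"hand": 0.6,"xyz": [1.4,-2.94,0],"twist": -0.154},
  {"hand": 0.6,"xyz": [1.4,-2.94,0],"twist": -0.154},
  {"hand": 0.6,"xyz": [1.4,-2.94,0],"twist": -0.154},
  {"hand": 0.6,"xyz": [1.4,-2.94,0],"twist": -0.154},
  {"hand": 0.6,"xyz": [1.4,-2.94,0],"twist": -0.154},
  {"hand": 0.6,"xyz": [1.4,-2.94,0],"twist": -0.154},
  {"hand": 0.6,"xyz": [1.4,-2.94,0],"twist": -0.154},
  {"hand": 0.6,"xyz": [1.4,-2.94,0],"twist": -0.154},
  {"hand": 0.6,"xyz": [1.4,-2.94,0],"twist": -0.154},
  {"hand": 0.6,"xyz": [1.4,-2.94,0],"twist": -0.154},
  {"hand": 0.6,"xyz": [1.4,-2.94,0],"twist": -0.154},
  {"hand": 0.6,"xyz": [1.4,-2.94,0],"twist": -0.154},
  {"hand": 0.6,"xyz": [1.4,-2.94,0],"twist": -0.154},
  {"hand": 0.6,"xyz": [1.4,-2.94,0],"twist": -0.154},
  {"hand": 0.6,"xyz": [1.4,-2.94,0],"twist": -0.154},
  {"hand": 0.6,"xyz": [1.4,-2.94,0],"twist": -0.154},
  {"hand": 0.6,"xyz": [1.4,-2.94,0],"twist": -0.154},
  {"hand": 0.6,"xyz": [0,0,0],"twist": 0},
])

```text
time: 2.6
eef_pos: [0.4759, 0.0544, 0.2055]
tool_rot: [179.9, -0.0, -6.7]
ft_force: [-0.3, 0.2, -0.6]
opening: 0.0565
gripper_force: 0.0
```

```bash
python3 -c "
from h import *
obs()"
```

```text
Traceback (most recent call last):
  File "h.py", line 12, in obs
    o=robot.get_obs(); print(o['time'],o['eef_pos'].round(4),o['tool_rot'].round(1),'F',o['ft_force'].round(1),'T',o['wrist_torque'].round(2),o['opening'].round(4),round(o['gripper_force'],2),o['qpos'].round(0))
                                                                                                                                              ^^^^^^^^^^^^^^^^^^
AttributeError: 'float' object has no attribute 'round'
```

Emit:
apply_moves([
  {"hand": 0.6,"xyz": [1.34,-2.71,0],"twist": -0.142},
  {"hand": 0.6,"xyz": [0,0,-2],"twist": 0},
  {"hand": 0.6,"xyz": [0,0,-2],"twist": 0},
  {"hand": 0.6,"xyz": [0,0,-2],"twist": 0},
  {"hand": 0.6,"xyz": [0,0,0],"twist": 0},
  {"hand": 0.6,"xyz": [0,0,0],"twist": 0},
])

```text
time: 3.35
eef_pos: [0.4888, 0.0302, 0.1459]
tool_rot: [-180.0, -0.0, -14.5]
ft_force: [0.1, -0.2, -0.1]
opening: 0.0563
gripper_force: 0.0
```

```bash
sed -i "s/o\['opening'\].round(4)/o['opening']/" h.py; python3 -c "
from h import *
obs()
a=crop('side',200,150,160,120,5,'pics/s1.png')"
```

```text
3.35 [0.4888 0.0302 0.1459] [-180.    -0.   -14.5] F [ 0.1 -0.2 -0.1] T [0.03 0.15 0.02] 0.056324514461701426 0.0 [-37.  36.  46. 117. -38.  44. -72.]
```

View pics/s1.png

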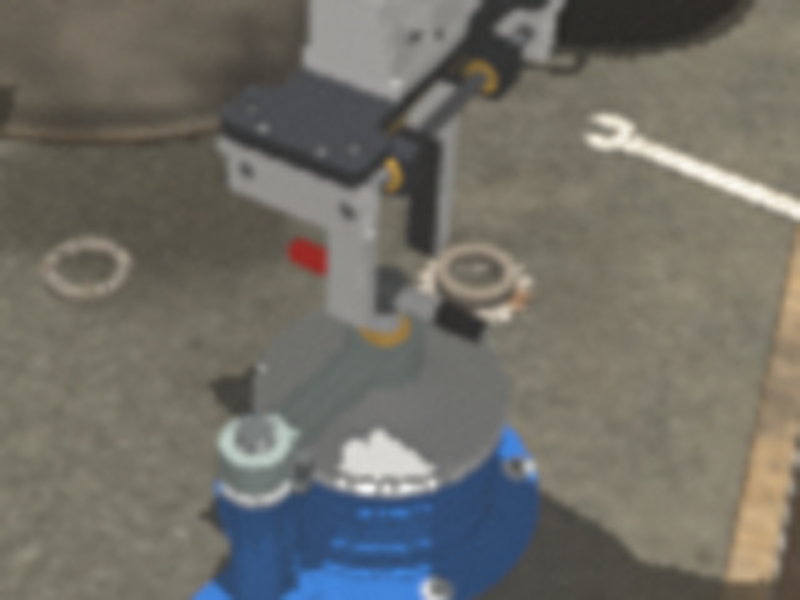

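Emit:
apply_moves([
  {"hand": 0.6,"xyz": [0.05,-0.3,-1.0],"twist": 0},
  {"hand": 0.6,"xyz": [0,0,-1.2],"twist": 0},
  {"hand": 0.6,"xyz": [0,0,0],"twist": 0},
  {"hand": 0.1,"xyz": [0,0,0],"twist": 0},
  {"hand": 0.1,"xyz": [0,0,0],"twist": 0},
  {"hand": 0.1,"xyz": [0,0,0],"twist": 0},
  {"hand": 0.1,"xyz": [0,0,0],"twist": 0},
], squeeze=30)

```text
time: 4.28
eef_pos: [0.4893, 0.027, 0.1236]
tool_rot: [-180.0, -0.0, -14.6]
ft_force: [0.6, 2.2, 0.9]
opening: 0.02
gripper_force: 30.3
```

Emit:
apply_moves([
  {"hand": 0.1,"xyz": [0,0,0.04],"twist": 0.16},
  {"hand": 0.1,"xyz": [0,0,0.04],"twist": 0.16},
  {"hand": 0.1,"xyz": [0,0,0.04],"twist": 0.16},
  {"hand": 0.1,"xyz": [0,0,0.04],"twist": 0.16},
  {"hand": 0.1,"xyz": [0,0,0.04],"twist": 0.16},
  {"hand": 0.1,"xyz": [0,0,0.04],"twist": 0.16},
  {"hand": 0.1,"xyz": [0,0,0.04],"twist": 0.16},
  {"hand": 0.1,"xyz": [0,0,0.04],"twist": 0.16},
  {"hand": 0.1,"xyz": [0,0,0.04],"twist": 0.16},
  {"hand": 0.1,"xyz": [0,0,0.04],"twist": 0.16},
  {"hand": 0.1,"xyz": [0,0,0.04],"twist": 0.16},
  {"hand": 0.1,"xyz": [0,0,0.04],"twist": 0.16},
  {"hand": 0.1,"xyz": [0,0,0.04],"twist": 0.16},
  {"hand": 0.1,"xyz": [0,0,0.04],"twist": 0.16},
  {"hand": 0.1,"xyz": [0,0,0.04],"twist": 0.16},
  {"hand": 0.1,"xyz": [0,0,0],"twist": 0},
  {"hand": 0.1,"xyz": [0,0,0],"twist": 0},
])

```text
time: 6.4
eef_pos: [0.4914, 0.0257, 0.1299]
tool_rot: [179.8, 0.2, 122.7]
ft_force: [5.1, -3.4, -2.6]
opening: 0.0201
gripper_force: 30.0
```

```bash
python3 -c "
from h import *
obs()
a=crop('side',200,150,160,120,5,'pics/s2.png')"
```

```text
6.4 [0.4914 0.0257 0.1299] [179.8   0.2 122.7] F [ 5.1 -3.4 -2.6] T [-0.71 -1.13  0.06] 0.020130311465555963 30.0 [ -9.  30.   4. 117.  -4.  34.  30.]
```

View pics/s2.png

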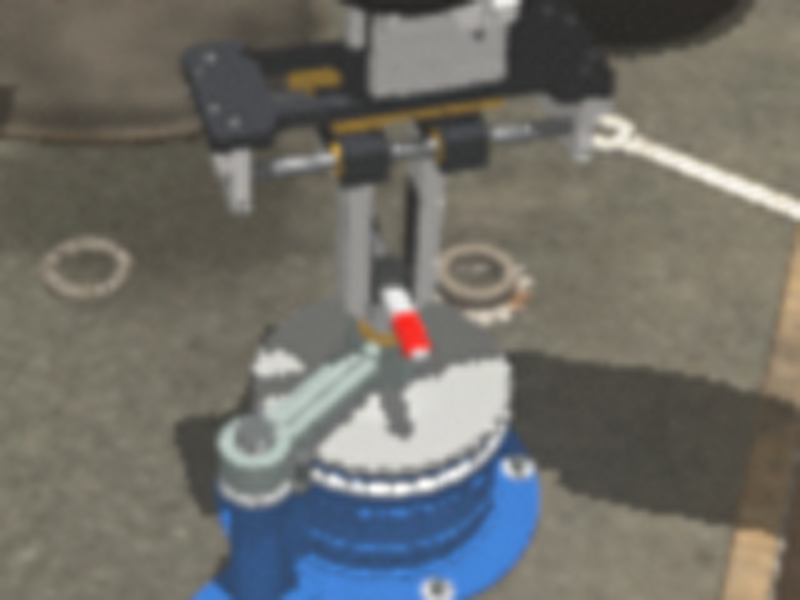

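```bash
python3 -c "
import numpy as np
a=-111+np.degrees(0.08*np.arange(25)); p=9.5*np.c_[np.cos(np.radians(a)),np.sin(np.radians(a))]
print(np.diff(p,axis=0).round(2).tolist()); print(p[-1]/100+[.5233,.116])"
```

```text
[[0.72, -0.24], [0.74, -0.19], [0.75, -0.13], [0.76, -0.07], [0.76, -0.0], [0.76, 0.06], [0.75, 0.12], [0.74, 0.18], [0.72, 0.23], [0.7, 0.29], [0.68, 0.35], [0.65, 0.4], [0.61, 0.45], [0.57, 0.5], [0.53, 0.54], [0.49, 0.58], [0.44, 0.62], [0.39, 0.65], [0.34, 0.68], [0.28, 0.71], [0.22, 0.73], [0.16, 0.74], [0.1, 0.75], [0.04, 0.76]]
[0.61828576 0.11435511]
```

Emit:
apply_moves([
  {"hand": 0.1,"xyz": [0.72,-0.24,0],"twist": 0.08},
  {"hand": 0.1,"xyz": [0.74,-0.19,0],"twist": 0.08},
  {"hand": 0.1,"xyz": [0.75,-0.13,0],"twist": 0.08},
  {"hand": 0.1,"xyz": [0.76,-0.07,0],"twist": 0.08},
  {"hand": 0.1,"xyz": [0.76,0,0],"twist": 0.08},
  {"hand": 0.1,"xyz": [0.76,0.06,0],"twist": 0.08},
  {"hand": 0.1,"xyz": [0.75,0.12,0],"twist": 0.08},
  {"hand": 0.1,"xyz": [0.74,0.18,0],"twist": 0.08},
  {"hand": 0.1,"xyz": [0.72,0.23,0],"twist": 0.08},
  {"hand": 0.1,"xyz": [0.7,0.29,0],"twist": 0.08},
])

```text
time: 7.7
eef_pos: [0.5608, 0.0266, 0.1296]
tool_rot: [-179.7, -0.2, 168.6]
ft_force: [-3.6, -4.3, 5.8]
opening: 0.0199
gripper_force: 30.0
```

Emit:
apply_moves([
  {"hand": 0.1,"xyz": [0.68,0.35,0],"twist": 0.08},
  {"hand": 0.1,"xyz": [0.65,0.4,0],"twist": 0.08},
  {"hand": 0.1,"xyz": [0.61,0.45,0],"twist": 0.08},
  {"hand": 0.1,"xyz": [0.57,0.5,0],"twist": 0.08},
  {"hand": 0.1,"xyz": [0.53,0.54,0],"twist": 0.08},
  {"hand": 0.1,"xyz": [0.49,0.58,0],"twist": 0.08},
  {"hand": 0.1,"xyz": [0.44,0.62,0],"twist": 0.08},
  {"hand": 0.1,"xyz": [0.39,0.65,0],"twist": 0.08},
  {"hand": 0.1,"xyz": [0.34,0.68,0],"twist": 0.08},
  {"hand": 0.1,"xyz": [0.28,0.71,0],"twist": 0.08},
  {"hand": 0.1,"xyz": [0.22,0.73,0],"twist": 0.08},
  {"hand": 0.1,"xyz": [0.16,0.74,0],"twist": 0.08},
  {"hand": 0.1,"xyz": [0.1,0.75,0],"twist": 0.08},
  {"hand": 0.1,"xyz": [0.04,0.76,0],"twist": 0.08},
  {"hand": 0.1,"xyz": [0,0,0],"twist": 0},
  {"hand": 0.1,"xyz": [0,0,0],"twist": 0},
])

```text
time: 9.7
eef_pos: [0.6206, 0.1109, 0.1299]
tool_rot: [-179.7, -0.0, -127.3]
ft_force: [5.5, -4.0, 1.0]
opening: 0.0198
gripper_force: 30.0
```

```bash
python3 -c "
from h import *
obs()"
```

```text
9.7 [0.6206 0.1109 0.1299] [-179.7   -0.  -127.3] F [ 5.5 -4.   1. ] T [-0.93 -1.23  0.09] 0.0197939295302684 30.0 [  3.  41. -26.  94.  23.  50. 110.]
```

Emit:
apply_moves([
  {"hand": 0.7,"xyz": [0,0,0],"twist": 0},
  {"hand": 0.7,"xyz": [0,0,0],"twist": 0},
  {"hand": 0.7,"xyz": [0,0,2],"twist": 0},
  {"hand": 0.7,"xyz": [0,0,3],"twist": 0},
  {"hand": 0.7,"xyz": [-0.87,-1.58,1],"twist": -0.178},
  {"hand": 0.7,"xyz": [-0.87,-1.58,0],"twist": -0.178},
  {"hand": 0.7,"xyz": [-0.87,-1.58,0],"twist": -0.178},
  {"hand": 0.7,"xyz": [-0.87,-1.58,0],"twist": -0.178},
  {"hand": 0.7,"xyz": [-0.87,-1.58,0],"twist": -0.178},
  {"hand": 0.7,"xyz": [-0.87,-1.58,0],"twist": -0.178},
  {"hand": 0.7,"xyz": [-0.87,-1.58,0],"twist": -0.178},
  {"hand": 0.7,"xyz": [-0.87,-1.58,0],"twist": -0.178},
  {"hand": 0.7,"xyz": [-0.87,-1.58,0],"twist": -0.178},
  {"hand": 0.7,"xyz": [-0.87,-1.58,0],"twist": -0.178},
  {"hand": 0.7,"xyz": [-0.87,-1.58,0],"twist": -0.178},
  {"hand": 0.7,"xyz": [-0.87,-1.58,0],"twist": -0.178},
  {"hand": 0.7,"xyz": [-0.87,-1.58,0],"twist": -0.178},
  {"hand": 0.7,"xyz": [-0.87,-1.58,0],"twist": -0.178},
  {"hand": 0.7,"xyz": [-0.87,-1.58,0],"twist": -0.178},
  {"hand": 0.7,"xyz": [-0.87,-1.58,0],"twist": -0.178},
])

```text
time: 12.2
eef_pos: [0.478, -0.1382, 0.1892]
tool_rot: [-179.9, -0.1, 69.4]
ft_force: [0.6, -0.4, -0.1]
opening: 0.0659
gripper_force: 0.0
```

Run:
```python
from h import *
obs()
a=crop('side',200,150,160,120,5,'pics/s3.png')
cv2.imwrite('pics/t3raw.png',robot.get_image('top'))
```

```text
12.2 [ 0.478  -0.1382  0.1892] [-1.799e+02 -1.000e-01  6.940e+01] F [ 0.6 -0.4 -0.1] T [-0.08  0.1   0.03] 0.06588346007018024 0.0 [  1.  26.  17. 112. -10.  44.   3.]
```

View pics/s3.png

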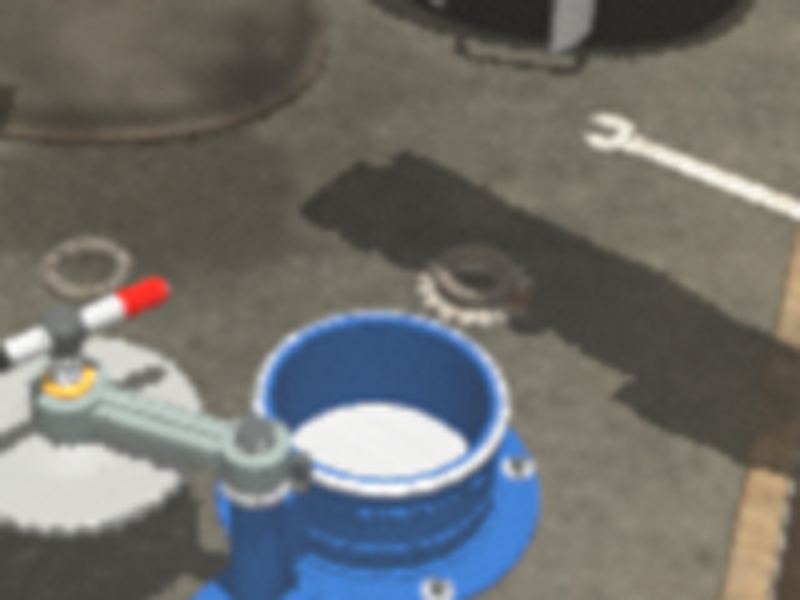

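Emit:
apply_moves([
  {"hand": 0.75,"xyz": [0.3,-0.3,-4],"twist": 0},
  {"hand": 0.75,"xyz": [0,0,-4],"twist": 0},
  {"hand": 0.75,"xyz": [0,0,-4],"twist": 0},
  {"hand": 0.75,"xyz": [0,0,-3],"twist": 0},
  {"hand": 0.75,"xyz": [0,0,0],"twist": 0},
  {"hand": 0.75,"xyz": [0,0,0],"twist": 0},
], squeeze=25)

```text
time: 13.05
eef_pos: [0.4826, -0.1415, 0.0402]
tool_rot: [180.0, -0.0, 69.9]
ft_force: [0.2, -1.2, 0.5]
opening: 0.0707
gripper_force: 0.0
```

Run:
```python
from h import *
obs()
a=crop('side',260,170,80,60,10,'pics/s4.png')
s=lambda X,Y:(200+(X+.5)/5-.5,150+(Y+.5)/5-.5)
print('rim',onz('side',s(384,403),.070),'hub',onz('side',s(67,330),.153),'red',onz('side',s(165,290),.1465),'cog hub top',onz('side',s(478,262),.015))
```

```text
13.05 [ 0.4826 -0.1415  0.0402] [180.   -0.   69.9] F [ 0.2 -1.2  0.5] T [-0.03  0.1   0.01] 0.07070519988782042 0.0 [  7.  40.  10. 118. -16.  23.   9.]
rim [0.48931749 0.0317729  0.07      ] hub [0.6168252  0.11367375 0.153     ] red [0.58799599 0.06756621 0.1465    ] cog hub top [ 0.48428988 -0.14878041  0.015     ]
```

View pics/s4.png

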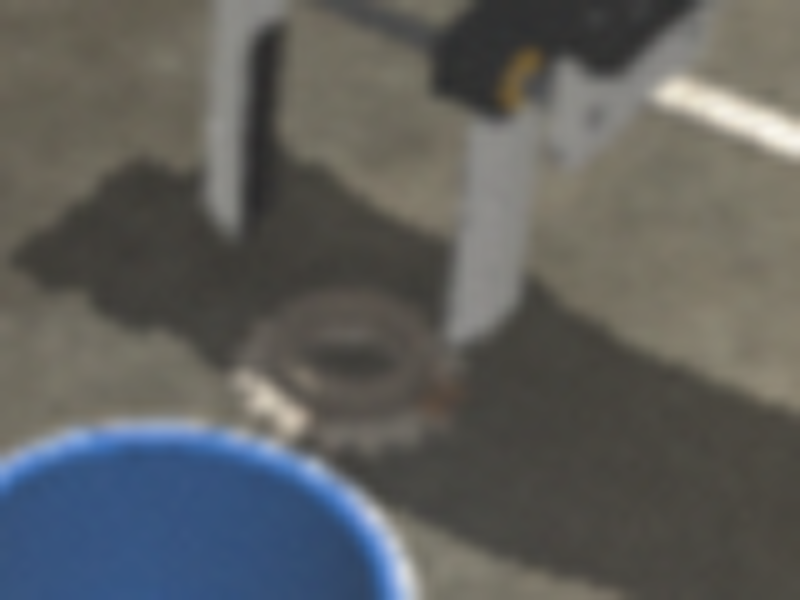

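Emit:
apply_moves([
  {"hand": 0.75,"xyz": [-0.15,0,-2],"twist": 0},
  {"hand": 0.75,"xyz": [0,0,-1.4],"twist": 0},
  {"hand": 0.75,"xyz": [0,0,0],"twist": 0},
  {"hand": 0.4,"xyz": [0,0,0],"twist": 0},
  {"hand": 0.4,"xyz": [0,0,0],"twist": 0},
  {"hand": 0.4,"xyz": [0,0,0],"twist": 0},
  {"hand": 0.4,"xyz": [0,0,0],"twist": 0},
], squeeze=25)

```text
time: 13.98
eef_pos: [0.4811, -0.1422, 0.0059]
tool_rot: [179.9, -0.0, 69.8]
ft_force: [0.2, 0.6, 3.4]
opening: 0.046
gripper_force: 25.0
```

Emit:
apply_moves([
  {"hand": 0.4,"xyz": [0,0,2],"twist": 0},
  {"hand": 0.4,"xyz": [0,0,3],"twist": 0},
  {"hand": 0.4,"xyz": [0,0,3],"twist": 0},
  {"hand": 0.4,"xyz": [0,0,3],"twist": 0},
  {"hand": 0.4,"xyz": [0.1,2.1,0],"twist": 0},
  {"hand": 0.4,"xyz": [0.1,2.1,0],"twist": 0},
  {"hand": 0.4,"xyz": [0.1,2.1,0],"twist": 0},
  {"hand": 0.4,"xyz": [0.1,2.1,0],"twist": 0},
  {"hand": 0.4,"xyz": [0.1,2.1,0],"twist": 0},
  {"hand": 0.4,"xyz": [0.1,2.1,0],"twist": 0},
  {"hand": 0.4,"xyz": [0.1,2.1,0],"twist": 0},
  {"hand": 0.4,"xyz": [0.1,2.1,0],"twist": 0},
  {"hand": 0.4,"xyz": [0,0.1,0],"twist": 0},
  {"hand": 0.4,"xyz": [0,0,0],"twist": 0},
])

```text
time: 15.72
eef_pos: [0.4881, 0.0262, 0.1154]
tool_rot: [-180.0, 0.0, 69.7]
ft_force: [0.4, -0.9, -1.2]
opening: 0.0459
gripper_force: 25.0
```

Run:
```python
from h import *
obs()
a=crop('side',200,150,160,120,5,'pics/s5.png')
```

```text
15.725 [0.4881 0.0262 0.1154] [-180.     0.    69.7] F [ 0.4 -0.9 -1.2] T [-0.06  0.08 -0.05] 0.04593392590983671 25.0 [-17.  32.  16. 118. -16.  33. -11.]
```

View pics/s5.png

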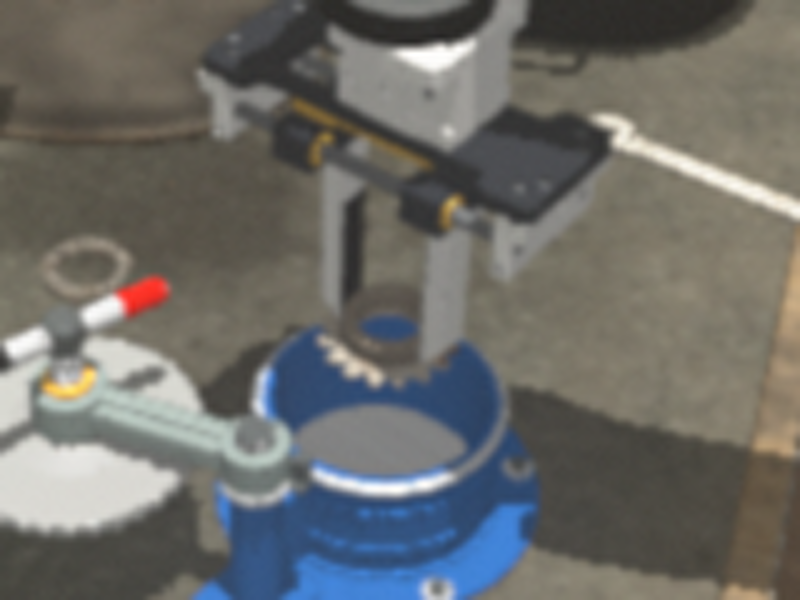

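Emit:
apply_moves([
  {"hand": 0.4,"xyz": [0.1,0.15,-2],"twist": 0},
  {"hand": 0.4,"xyz": [0,0,-2],"twist": 0},
  {"hand": 0.4,"xyz": [0,0,-2],"twist": 0},
  {"hand": 0.4,"xyz": [0,0,-2],"twist": 0},
  {"hand": 0.4,"xyz": [0,0,-1],"twist": 0},
  {"hand": 0.4,"xyz": [0,0,-0.7],"twist": 0},
  {"hand": 0.4,"xyz": [0,0,0],"twist": 0},
  {"hand": 0.4,"xyz": [0,0,-0.15],"twist": 0},
  {"hand": 0.4,"xyz": [0,0,0],"twist": 0},
])

```text
time: 16.9
eef_pos: [0.4897, 0.0286, 0.0173]
tool_rot: [180.0, -0.0, 69.8]
ft_force: [0.7, 0.0, -0.4]
opening: 0.0456
gripper_force: 25.0
```

Emit:
apply_moves([
  {"hand": 0.4,"xyz": [0,0,-0.15],"twist": 0},
  {"hand": 0.4,"xyz": [0,0,-0.1],"twist": 0},
  {"hand": 0.4,"xyz": [0,0,0],"twist": 0},
])

```text
time: 17.27
eef_pos: [0.4894, 0.0285, 0.0144]
tool_rot: [-180.0, 0.0, 69.8]
ft_force: [-0.5, -0.2, -1.0]
opening: 0.0461
gripper_force: 25.0
```

Emit:
apply_moves([
  {"hand": 0.4,"xyz": [0,0,-0.1],"twist": 0},
  {"hand": 0.4,"xyz": [0,0,0],"twist": 0},
])

```text
time: 17.52
eef_pos: [0.4895, 0.0285, 0.0139]
tool_rot: [180.0, -0.0, 69.8]
ft_force: [-2.1, 0.2, 3.7]
opening: 0.0458
gripper_force: 25.0
```

Emit:
apply_moves([
  {"hand": 0.62,"xyz": [0,0,0],"twist": 0},
  {"hand": 0.62,"xyz": [0,0,0],"twist": 0},
  {"hand": 0.62,"xyz": [0,0,0],"twist": 0},
  {"hand": 0.62,"xyz": [0,0,0],"twist": 0},
  {"hand": 0.62,"xyz": [0,0,1],"twist": 0},
  {"hand": 0.62,"xyz": [0,0,2],"twist": 0},
  {"hand": 0.62,"xyz": [0,0,4],"twist": 0},
  {"hand": 0.62,"xyz": [0,0,5],"twist": 0},
  {"hand": 0.62,"xyz": [0,0,5],"twist": 0},
  {"hand": 0.62,"xyz": [0,0,0],"twist": 0},
])

```text
time: 18.77
eef_pos: [0.4921, 0.0286, 0.1874]
tool_rot: [179.6, -0.2, 69.8]
ft_force: [-0.2, -0.6, -0.2]
opening: 0.0584
gripper_force: 0.0
```

Run:
```python
from h import *
obs()
a=crop('side',200,150,160,120,5,'pics/s6.png')
```

```text
18.775 [0.4921 0.0286 0.1874] [179.6  -0.2  69.8] F [-0.2 -0.6 -0.2] T [-0.06  0.06 -0.03] 0.058393670992907806 0.0 [-21.  26.  20. 114. -13.  42. -13.]
```

View pics/s6.png

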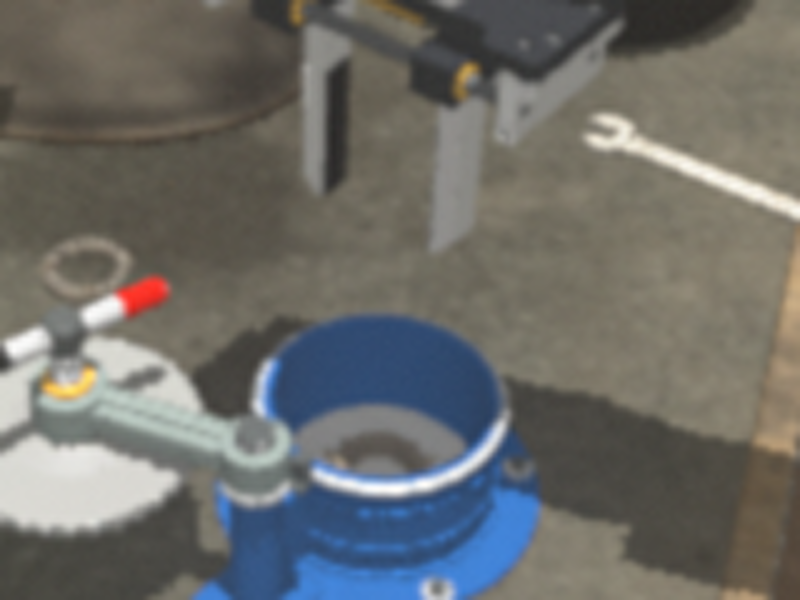

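Emit:
apply_moves([
  {"hand": 0.6,"xyz": [0.8,0.51,0],"twist": 0.178},
  {"hand": 0.6,"xyz": [0.8,0.51,0],"twist": 0.178},
  {"hand": 0.6,"xyz": [0.8,0.51,0],"twist": 0.178},
  {"hand": 0.6,"xyz": [0.8,0.51,0],"twist": 0.178},
  {"hand": 0.6,"xyz": [0.8,0.51,0],"twist": 0.178},
  {"hand": 0.6,"xyz": [0.8,0.51,0],"twist": 0.178},
  {"hand": 0.6,"xyz": [0.8,0.51,0],"twist": 0.178},
  {"hand": 0.6,"xyz": [0.8,0.51,0],"twist": 0.178},
  {"hand": 0.6,"xyz": [0.8,0.51,0],"twist": 0.178},
  {"hand": 0.6,"xyz": [0.8,0.51,0],"twist": 0.178},
  {"hand": 0.6,"xyz": [0.8,0.51,0],"twist": 0.178},
  {"hand": 0.6,"xyz": [0.8,0.51,0],"twist": 0.178},
  {"hand": 0.6,"xyz": [0.8,0.51,0],"twist": 0.178},
  {"hand": 0.6,"xyz": [0.8,0.51,0],"twist": 0.178},
  {"hand": 0.6,"xyz": [0.8,0.51,0],"twist": 0.178},
  {"hand": 0.6,"xyz": [0.8,0.51,0],"twist": 0.178},
  {"hand": 0.6,"xyz": [0,0,0],"twist": 0},
  {"hand": 0.6,"xyz": [0,0,0],"twist": 0},
])

```text
time: 21.08
eef_pos: [0.6165, 0.1097, 0.1825]
tool_rot: [179.9, -0.1, -127.2]
ft_force: [-0.1, 0.0, -0.4]
opening: 0.0563
gripper_force: 0.0
```

Emit:
apply_moves([
  {"hand": 0.6,"xyz": [0.25,0.1,-1.5],"twist": 0},
  {"hand": 0.6,"xyz": [0,0,-2],"twist": 0},
  {"hand": 0.6,"xyz": [0,0,-1.75],"twist": 0},
  {"hand": 0.6,"xyz": [0,0,0],"twist": 0},
  {"hand": 0.1,"xyz": [0,0,0],"twist": 0},
  {"hand": 0.1,"xyz": [0,0,0],"twist": 0},
  {"hand": 0.1,"xyz": [0,0,0],"twist": 0},
  {"hand": 0.1,"xyz": [0,0,0],"twist": 0},
], squeeze=30)

```text
time: 22.08
eef_pos: [0.6209, 0.1107, 0.1315]
tool_rot: [-179.9, 0.0, -127.1]
ft_force: [3.9, -3.2, -0.3]
opening: 0.0201
gripper_force: 30.3
```

Emit:
apply_moves([
  {"hand": 0.1,"xyz": [-0.04,-0.76,0],"twist": -0.08},
  {"hand": 0.1,"xyz": [-0.1,-0.75,0],"twist": -0.08},
  {"hand": 0.1,"xyz": [-0.16,-0.74,0],"twist": -0.08},
  {"hand": 0.1,"xyz": [-0.22,-0.73,0],"twist": -0.08},
  {"hand": 0.1,"xyz": [-0.28,-0.71,0],"twist": -0.08},
  {"hand": 0.1,"xyz": [-0.34,-0.68,0],"twist": -0.08},
  {"hand": 0.1,"xyz": [-0.39,-0.65,0],"twist": -0.08},
  {"hand": 0.1,"xyz": [-0.44,-0.62,0],"twist": -0.08},
  {"hand": 0.1,"xyz": [-0.49,-0.58,0],"twist": -0.08},
  {"hand": 0.1,"xyz": [-0.53,-0.54,0],"twist": -0.08},
  {"hand": 0.1,"xyz": [-0.57,-0.5,0],"twist": -0.08},
  {"hand": 0.1,"xyz": [-0.61,-0.45,0],"twist": -0.08},
  {"hand": 0.1,"xyz": [-0.65,-0.4,0],"twist": -0.08},
  {"hand": 0.1,"xyz": [-0.68,-0.35,0],"twist": -0.08},
  {"hand": 0.1,"xyz": [-0.7,-0.29,0],"twist": -0.08},
  {"hand": 0.1,"xyz": [-0.72,-0.23,0],"twist": -0.08},
  {"hand": 0.1,"xyz": [-0.74,-0.18,0],"twist": -0.08},
  {"hand": 0.1,"xyz": [-0.75,-0.12,0],"twist": -0.08},
])

```text
time: 24.32
eef_pos: [0.5386, 0.0201, 0.1315]
tool_rot: [179.7, 0.2, 150.4]
ft_force: [5.2, 3.5, -4.9]
opening: 0.0194
gripper_force: 30.0
```

Emit:
apply_moves([
  {"hand": 0.1,"xyz": [-0.76,-0.06,0],"twist": -0.08},
  {"hand": 0.1,"xyz": [-0.76,0,0],"twist": -0.08},
  {"hand": 0.1,"xyz": [-0.76,0.07,0],"twist": -0.08},
  {"hand": 0.1,"xyz": [-0.75,0.13,0],"twist": -0.08},
  {"hand": 0.1,"xyz": [-0.74,0.19,0],"twist": -0.08},
  {"hand": 0.1,"xyz": [-0.72,0.24,0],"twist": -0.08},
  {"hand": 0.1,"xyz": [0,0,0],"twist": 0},
  {"hand": 0.1,"xyz": [0,0,0],"twist": 0},
])

```text
time: 25.32
eef_pos: [0.4929, 0.0247, 0.1313]
tool_rot: [179.8, 0.1, 123.0]
ft_force: [4.8, 2.3, -4.0]
opening: 0.0199
gripper_force: 30.0
```

Emit:
apply_moves([
  {"hand": 0.1,"xyz": [-0.25,0.1,0],"twist": 0},
  {"hand": 0.1,"xyz": [-0.2,0.08,0],"twist": 0},
  {"hand": 0.1,"xyz": [0,0,0],"twist": 0},
  {"hand": 0.1,"xyz": [0,0,0],"twist": 0},
])

```text
time: 25.82
eef_pos: [0.491, 0.0255, 0.1315]
tool_rot: [179.6, 0.3, 123.0]
ft_force: [9.0, -0.1, -8.0]
opening: 0.0199
gripper_force: 30.0
```

Emit:
apply_moves([
  {"hand": 0.1,"xyz": [0,0,-0.1],"twist": -0.16},
  {"hand": 0.1,"xyz": [0,0,-0.04],"twist": -0.16},
  {"hand": 0.1,"xyz": [0,0,-0.04],"twist": -0.16},
  {"hand": 0.1,"xyz": [0,0,-0.04],"twist": -0.16},
  {"hand": 0.1,"xyz": [0,0,-0.04],"twist": -0.16},
  {"hand": 0.1,"xyz": [0,0,-0.04],"twist": -0.16},
  {"hand": 0.1,"xyz": [0,0,-0.04],"twist": -0.16},
  {"hand": 0.1,"xyz": [0,0,-0.04],"twist": -0.16},
  {"hand": 0.1,"xyz": [0,0,-0.04],"twist": -0.16},
  {"hand": 0.1,"xyz": [0,0,-0.04],"twist": -0.16},
  {"hand": 0.1,"xyz": [0,0,-0.04],"twist": -0.16},
  {"hand": 0.1,"xyz": [0,0,-0.04],"twist": -0.16},
  {"hand": 0.1,"xyz": [0,0,-0.04],"twist": -0.16},
  {"hand": 0.1,"xyz": [0,0,-0.04],"twist": -0.16},
  {"hand": 0.1,"xyz": [0,0,-0.04],"twist": -0.16},
  {"hand": 0.1,"xyz": [0,0,0],"twist": 0},
  {"hand": 0.1,"xyz": [0,0,0],"twist": 0},
])

```text
time: 27.95
eef_pos: [0.4888, 0.0269, 0.1251]
tool_rot: [-179.8, -0.2, -14.5]
ft_force: [4.9, 2.5, 0.9]
opening: 0.0198
gripper_force: 30.0
```

```bash
python3 -c "
from h import *
obs()"
```

```text
27.95 [0.4888 0.0269 0.1251] [-179.8   -0.2  -14.5] F [4.9 2.5 0.9] T [ 0.51 -1.11 -0.11] 0.019831400789496936 30.0 [-36.  38.  46. 118. -42.  42. -68.]
```

Back at the starting angle; turning on until the stop is felt.

Emit:
apply_moves([
  {"hand": 0.1,"xyz": [0,0,0],"twist": -0.08},
  {"hand": 0.1,"xyz": [0,0,0],"twist": -0.08},
  {"hand": 0.1,"xyz": [0,0,0],"twist": -0.08},
  {"hand": 0.1,"xyz": [0,0,0],"twist": 0},
  {"hand": 0.1,"xyz": [0,0,0],"twist": 0},
])

```text
time: 28.58
eef_pos: [0.4882, 0.0276, 0.1249]
tool_rot: [-179.8, -0.0, -28.1]
ft_force: [4.9, 3.5, 0.8]
opening: 0.0199
gripper_force: 30.0
```

```bash
python3 -c "
from h import *
obs()"
```

```text
28.575 [0.4882 0.0276 0.1249] [-179.8   -0.   -28.1] F [4.9 3.5 0.8] T [ 0.76 -0.91  0.28] 0.019928387491296856 30.0 [-38.  39.  50. 118. -45.  44. -78.]
```

Emit:
apply_moves([
  {"hand": 0.6,"xyz": [0,0,0],"twist": 0},
  {"hand": 0.6,"xyz": [0,0,0],"twist": 0},
  {"hand": 0.6,"xyz": [0,0,0],"twist": 0},
  {"hand": 0.6,"xyz": [0,0,2],"twist": 0},
  {"hand": 0.6,"xyz": [0,0,3],"twist": 0},
  {"hand": 0.6,"xyz": [0,0,3],"twist": 0},
  {"hand": 0.6,"xyz": [0,-4,0],"twist": 0},
  {"hand": 0.6,"xyz": [0,-4,0],"twist": 0},
  {"hand": 0.6,"xyz": [0,-4,0],"twist": 0},
  {"hand": 0.6,"xyz": [0,-4,0],"twist": 0},
  {"hand": 0.6,"xyz": [0,-4,0],"twist": 0},
  {"hand": 0.6,"xyz": [0,-4,0],"twist": 0},
  {"hand": 0.6,"xyz": [0,0,0],"twist": 0},
])

```text
time: 30.2
eef_pos: [0.4851, -0.2179, 0.2047]
tool_rot: [179.9, -0.0, -28.7]
ft_force: [-0.1, -0.1, -1.0]
opening: 0.0564
gripper_force: 0.0
```

```bash
python3 -c "
from h import *
obs()
a=crop('top',175,170,150,110,5,'pics/t7.png')"
```

```text
30.2 [ 0.4851 -0.2179  0.2047] [179.9  -0.  -28.7] F [-0.1 -0.1 -1. ] T [0.07 0.19 0.03] 0.05642620133131446 0.0 [-12.  36.  53. 107. -35.  55. -62.]
```

View pics/t7.png

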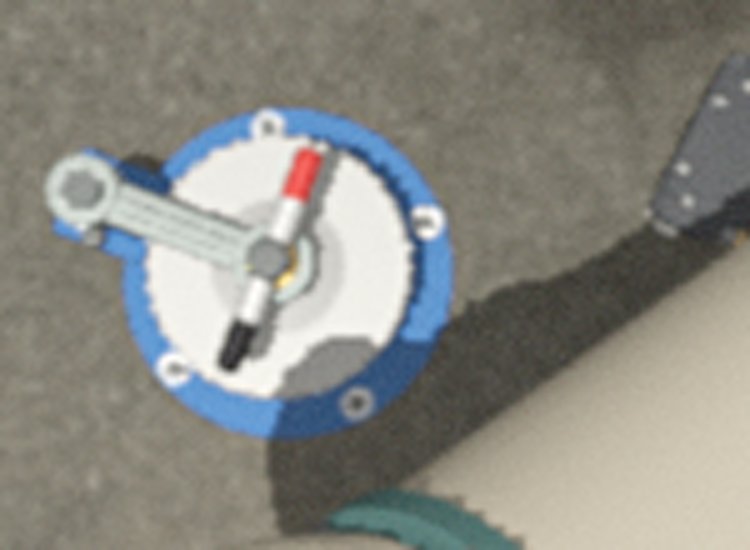

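```bash
python3 -c "
from rig import robot
print(robot.finish_job())"
```

```text
the job is handed in; nothing more can be done
None
```

I handed the job in at about 30 s of the 72 s allowed: the cog lies on the canister floor, the lid is back at its stop and screwed home (bar about 0.01 rad from the stop in the last picture), and I saw no sign of the spanner, tin or bearing being touched; no verdict was returned.

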